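Put the hanging jars back in the pantry row

ROBOT

A 6-joint arm with a two-finger parallel gripper is mounted at the origin on the work surface. World frame = base frame: x ahead of the robot, y to its left, z up, the work surface at z = 0. Lengths are in mm, angles in degrees, forces in N, time in s.
With the tool pointing down it reaches from about 350 to 850 mm from the base axis. Payload 8.1 kg.
Tool frame: the origin (TCP) lies at the very end of the fingers, on their centre line; the grasp point (between the pads) lies 19 mm behind it (r.grip_depth is the distance from the TCP to the grasp point, in mm); y points along the fingers, z is the direction in which the jaws open and shut, and the axes are right-handed (so a half turn about y gives the same grasp; the last joint's range is limited). The gripper opens to 85 mm and grips with 20 to 120 N. Pads are 22 mm wide; open, the fingers measure 114 mm over their backs; the gripper's body (76 mm by 85 mm) begins 54 mm behind the grasp point. The pads swing forward as they close: fully open they stand 13 mm farther back than shut.
Start: joints at [59.851, 7.471, 85.268, -0, 87.261, -4.893], TCP at [255.978, 542.66, 196.392] pointing down, gripper open.
Joint ranges: [-169.43, 169.43], [-51.17, 129.36], [1.28, 143.12], [-76.62, 256.62], [0, 156.53], [-152.29, 152.29]. Speed limits (degrees/s): [136.94, 136.94, 159.86, 180, 180, 180].

INTERFACE

Orientations are given as [roll, pitch, yaw] about the fixed x, y, z axes, in that order (R = Rz(yaw) Ry(pitch) Rx(roll)).
In Python, from bench import readout, eyes, r gives the robot as it stands. The module is installed in compiled form; this text tells all that it offers.
- The arm moves only by the tool move_arm, never from a script. Its argument "motion" is text: rows parted by semicolons, each of 6 numbers parted by spaces: the shift along the world's x, y, z in cm, then the turn, a rotation vector about the world's x, y, z in degrees. A call has 1 to 10 rows; each row is the pose to reach, as a shift and turn from the pose commanded when the call began; what a row does not reach only later rows make up. A row lasts 1/12 s, in which the tool goes at most 41.7 mm and 7.16 degrees, less where a joint would pass 70% of its speed; a pose out of reach is approached as far as the arm can. A call with a gripper value outside its range is refused whole. "fingers" is the finger opening in cm, from 0 to 8.54, set as the call begins (left out, the last holds). The fingers move at their own pace and stop on an object; "squeeze" is the grip in N (left out, the last holds). Time passes only in rows, so rows that repeat a pose let the fingers close. It gives the time, the measured TCP pose, the force and the opening at its end, in the units of the state.
- readout.sense(): the state, without advancing time (a new reading comes with each control period).
- eyes.snapshot(name): name is "scene" or "top" or "wrist"; returns a dict with "image" (480x640x3 uint8, blue, green, red), "fx", "fy", "cx", "cy" (pixels), "world_to_cam" (4x4, takes a point from world to camera coordinates). Camera axes: x right, y down, z forward; pixel columns grow to the right and rows downward; lengths in mm; the calibration is good to about 2 mm. A picture is of the moment at which its call begins. There is no depth.
- r.hand_in(): hands the job in, once; it reports no verdict.
The state is a dict: "time": time; "joint_pos": joint angles; "qd": joint speeds; "joint_efforts": joint torques, N m; "tool_pos": TCP position; "tcp_rot": TCP orientation; "ft_force": force on the tool from outside, world axes, zero at the start; "wrist_torque": the same for the moment, N m; "finger_gap": finger opening in mm.
Only numpy, scipy, OpenCV 4.12 (cv2) and the standard library are available. Lean on these libraries where they do the work, as an engineer would, in place of code of your own. Each camera call takes 0.05 s, during which the arm holds its last target. There are 200 camera calls.

TASK

Some spice jars hang by their lids in the keyhole slots of the bamboo rack: slide each one along its slot to the wide end, lift it free, and stand it upright in the row tray right beside its twin, the jar with the same shape of lid, touching it or at most a centimetre away. The row is too close for another jar, so push the jars in it apart to make room, without lifting any of them out of the tray. All jars end standing on the tray's floor, and the mugs and measuring spoons stay where they are.

Things in the scene. Friction and masses are not known exactly. Their poses are not given: they have to be found in the camera images.
- hung_round_mid (a point): White stoneware jar, 0.11 kg: body 40 mm across, 54 mm tall; neck 16 mm across, 16 mm tall; then, from 70 mm above its underside, a plain round lid (36 mm across, 30 mm tall; 100 mm in all). Hangs at the start by its lid in a slot of the rack (any of the four), at the narrow end; may be absent. The point is on the jar's axis, 50 mm above its underside; z up along the jar.
- hung_square_mid (a point): White stoneware jar, 0.11 kg: body 40 mm across, 54 mm tall; neck 16 mm across, 16 mm tall; then, from 70 mm above its underside, a square lid (30 x 30 mm, 30 mm tall; 100 mm in all; sides along its own x and y). Hangs at the start by its lid in a slot of the rack (any of the four), at the narrow end; may be absent. The point is on the jar's axis, 50 mm above its underside; z up along the jar.
- hung_tall_mid (a point): White stoneware jar, 0.11 kg: body 40 mm across, 54 mm tall; neck 16 mm across, 16 mm tall; then, from 70 mm above its underside, a tall slim round lid (30 mm across, 50 mm tall; 120 mm in all). Hangs at the start by its lid in a slot of the rack (any of the four), at the narrow end; may be absent. The point is on the jar's axis, 50 mm above its underside; z up along the jar.
- hung_bar_mid (a point): White stoneware jar, 0.11 kg: body 40 mm across, 54 mm tall; neck 16 mm across, 16 mm tall; then, from 70 mm above its underside, an 8 mm disc carrying a bar-shaped grip (14 mm along its own x, 34 mm along its y, 24 mm tall; 102 mm in all). Hangs at the start by its lid in a slot of the rack (any of the four), at the narrow end; may be absent. The point is on the jar's axis, 50 mm above its underside; z up along the jar.
- row_round_mid (a point): White stoneware jar, 0.11 kg: body 40 mm across, 54 mm tall; neck 16 mm across, 16 mm tall; then, from 70 mm above its underside, a plain round lid (36 mm across, 30 mm tall; 100 mm in all). Stands in the row tray from the start, at any place in the row. The point is on the jar's axis, 50 mm above its underside; z up along the jar.
- row_square_mid (a point): White stoneware jar, 0.11 kg: body 40 mm across, 54 mm tall; neck 16 mm across, 16 mm tall; then, from 70 mm above its underside, a square lid (30 x 30 mm, 30 mm tall; 100 mm in all; sides along its own x and y). Stands in the row tray from the start, at any place in the row. The point is on the jar's axis, 50 mm above its underside; z up along the jar.
- row_tall_mid (a point): White stoneware jar, 0.11 kg: body 40 mm across, 54 mm tall; neck 16 mm across, 16 mm tall; then, from 70 mm above its underside, a tall slim round lid (30 mm across, 50 mm tall; 120 mm in all). Stands in the row tray from the start, at any place in the row. The point is on the jar's axis, 50 mm above its underside; z up along the jar.
- row_bar_mid (a point): White stoneware jar, 0.11 kg: body 40 mm across, 54 mm tall; neck 16 mm across, 16 mm tall; then, from 70 mm above its underside, an 8 mm disc carrying a bar-shaped grip (14 mm along its own x, 34 mm along its y, 24 mm tall; 102 mm in all). Stands in the row tray from the start, at any place in the row. The point is on the jar's axis, 50 mm above its underside; z up along the jar.
- row_stopper_mid (a point): White stoneware jar, 0.11 kg: body 40 mm across, 54 mm tall; neck 16 mm across, 16 mm tall; then, from 70 mm above its underside, a cork stopper (22 mm across, 30 mm tall; 100 mm in all). Stands in the row tray from the start, at any place in the row. The point is on the jar's axis, 50 mm above its underside; z up along the jar. Has no twin.
- rack: Fixed bamboo rack: level plate 122 (x) x 372 mm, 8 mm thick, top 125 mm above the origin, on two side panels. Origin under its middle on the cork mat (mat top z = 0.003 m). Four keyhole slots along its x: 20 mm wide, closed at x = +46 mm, running to an eight-sided wide end 48 mm across centred at x = -22 mm. Jars hang with the neck in the slot, body below; a body passes only through the wide end.
- wide_1 (a point): Centre of the wide end of one slot (rack y = +135 mm), at the plate's top; axes as the rack's. If a jar hangs in this slot, it hangs 48 to 58 mm from here in +x, with 8 mm of play up and down.
- wide_2 (a point): Centre of the wide end of one slot (rack y = +45 mm), at the plate's top; axes as the rack's. If a jar hangs in this slot, it hangs 48 to 58 mm from here in +x, with 8 mm of play up and down.
- wide_3 (a point): Centre of the wide end of one slot (rack y = -45 mm), at the plate's top; axes as the rack's. If a jar hangs in this slot, it hangs 48 to 58 mm from here in +x, with 8 mm of play up and down.
- wide_4 (a point): Centre of the wide end of one slot (rack y = -135 mm), at the plate's top; axes as the rack's. If a jar hangs in this slot, it hangs 48 to 58 mm from here in +x, with 8 mm of play up and down.
- tray: Fixed bamboo row tray, long along its y: inside 48 (x) x 394 mm (y), floor 6 mm and walls 40 mm above the origin, walls 6 mm thick. Origin under its middle on the mat. Holds nine jars with about 34 mm over; at the start no gap is wide enough for a jar. Jars slide along it; one drawn along by its lid may tilt a little in the grip, its foot lagging.
- mug_a: Brown ceramic mug, 80 mm across and 90 mm tall, standing on the mat; not part of the job. Origin under its middle.
- mug_b: Brown ceramic mug, 80 mm across and 90 mm tall, standing on the mat; not part of the job. Origin under its middle.
- spoons: Set of steel measuring spoons on a ring, about 155 mm long and 12 mm high, lying on the mat; not part of the job. Origin at the ring end, underside; it runs along its x.
Mind the look-alikes: they are no part of the job. Leave any green or purple look-alike of the part that bears hung_tall_mid alone.

How it is judged:
By the outcome, as a careful person would: the job done as asked, in the order asked, and still so for the second after the job is handed in, with the robot touching nothing.
Of hung_round, hung_square, hung_tall, hung_bar only 3 to 4 are there at a start; the rules pass over those that are not, and their reading is None.
At some moment in a run one of row_round, row_square, row_tall, row_bar, row_stopper may be knocked a few centimetres aside while the robot is not near it.
Once in a run the grip may slacken for a moment while it holds something.
It also fails if it takes over 210 s, if anything falls off the work surface, if the arm or the gripper's body presses on something with over 40 N, if the wrist force passes 120 N, or if a joint passes its speed limit or range.

## Working session

There is one attempt and no reset: what is moved stays moved. The work goes in short steps, Python scripts to look and compute and a tool call to move; the robot and the scene stay as the last step left them, time stands still between calls to the robot, and variables do not carry over. Pictures are saved under pics/ and viewed, about 12 in all and at most 16, crops included, and the job is handed in when it is done.

Besides the shell and the picture viewer there is one more tool, called after "Request:" as name(argument=value, ...) on one line, values as JSON. move_arm: Moves the arm, as the interface text tells. Its arguments: {"type":"object","properties":{"motion":{"type":"string"},"fingers":{"type":"number"},"squeeze":{"type":"number"}},"required":["motion"]}

```bash
mkdir -p pics; ls; cat > h.py <<'E'
import numpy as np, cv2
from bench import readout, eyes, r
def snap(n,f=None):
    s=eyes.snapshot(n)
    if f: cv2.imwrite('pics/'+f,s['image'])
    return s
def ray(s,u,v,z):
    T=np.array(s['world_to_cam']);R=T[:3,:3];c=-R.T@T[:3,3]
    d=R.T@np.array([(u-s['cx'])/s['fx'],(v-s['cy'])/s['fy'],1]);return c+d*(z-c[2])/d[2]
def proj(s,p):
    q=np.array(s['world_to_cam'])@np.r_[p,1];return s['fx']*q[0]/q[2]+s['cx'],s['fy']*q[1]/q[2]+s['cy']
E
python3 - <<'E'
from h import *
for n in("scene","top","wrist"):
    s=snap(n,n+'0.png');T=np.array(s['world_to_cam']);print(n,s['fx'],-T[:3,:3].T@T[:3,3],T[2,:3])
print(readout.sense())
E
```

```text
pics
scene 488.6597663602823 [ 972.60316936 -387.2257139  1011.55711387] [-0.43511827  0.33142312 -0.83715638]
top 529.4012103546372 [ 403.43232916  -33.31351864 1220.18545388] [ 0.10095782  0.0022694  -0.99488812]
wrist 401.10181701799064 [195.88775347 571.18118646 371.85562633] [ 0.23457192 -0.11407574 -0.96538217]
{'time': 0.15, 'joint_pos': array([ 5.98517997e+01,  7.50688974e+00,  8.53166515e+01, -1.62539733e-03,
        8.72596595e+01, -4.89225008e+00]), 'qd': array([ 0.04279532, -0.28872114, -0.12096623,  0.06384341,  0.00944292,
       -0.05656498]), 'joint_efforts': array([ 5.46589690e-04, -5.70069766e+01, -5.01156127e+01, -2.77295867e-04,
        9.69470129e-03, -9.78515027e-05]), 'tool_pos': array([255.73998671, 542.24154847, 195.55114199]), 'tcp_rot': array([-9.00830361e+01,  5.47802459e-03, -2.52558753e+01]), 'ft_force': array([0.10594737, 0.07294387, 0.04674657]), 'wrist_torque': array([-0.00680311,  0.02329891,  0.02475588]), 'finger_gap': 85.28101882335214}
```

View pics/top0.png

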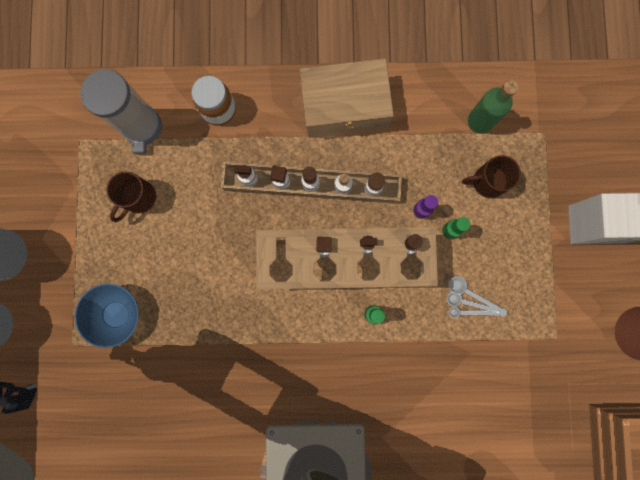

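View pics/scene0.png

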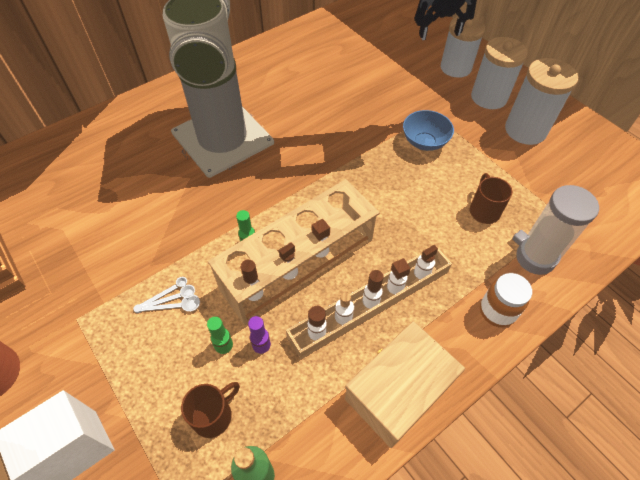

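The top view shows the row from left (+y): bar, square, tall, stopper, round at about (243,174), (279,178), (310,178), (344,184), (376,185). On the rack, slot 1 is empty, then square (324,245), bar (368,243) and tall (413,243). The purple and green decoys stand at the right.

```bash
python3 - <<'E'
import cv2
a=cv2.imread('pics/top0.png')[150:300,212:452];cv2.imwrite('pics/c1.png',cv2.resize(a,None,fx=3.3333,fy=3.3333,interpolation=cv2.INTER_CUBIC))
a=cv2.imread('pics/scene0.png')[180:360,205:465];cv2.imwrite('pics/c2.png',cv2.resize(a,None,fx=3,fy=3,interpolation=cv2.INTER_CUBIC))
E
```

```text
(no output)
```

View pics/c1.png

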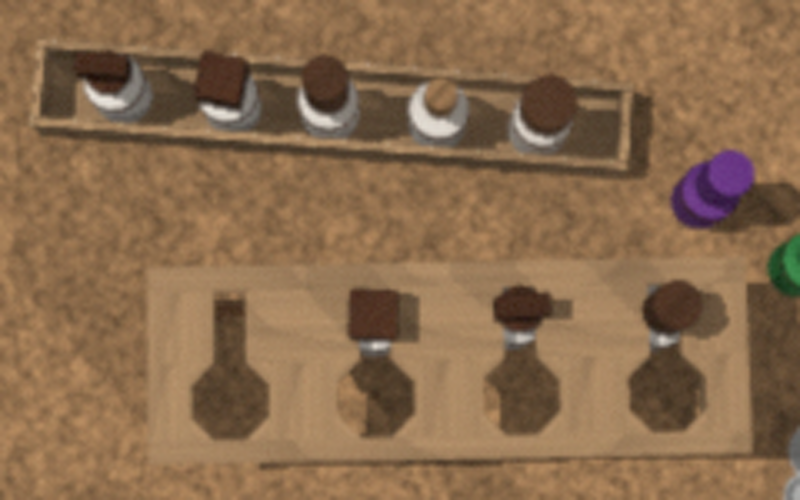

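View pics/c2.png

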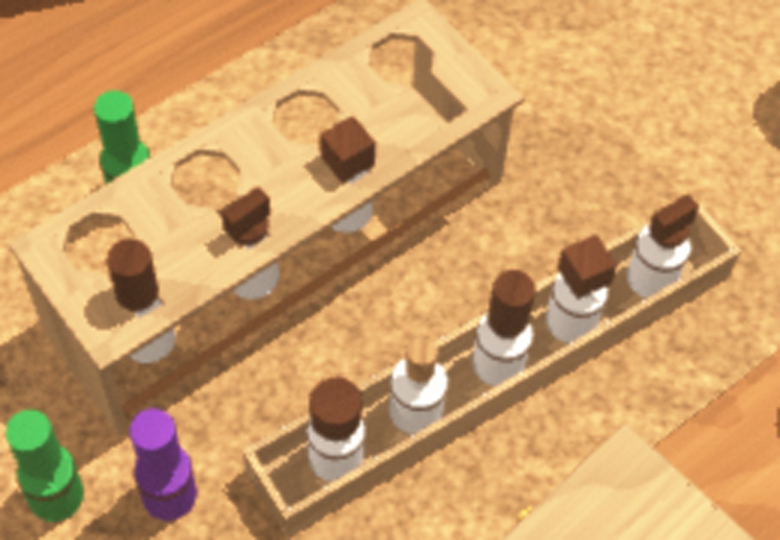

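```bash
cat >> h.py <<'E'
def crop_pt(s,u,v,z,f,o): return ray(s,u/f+o[0],v/f+o[1],z)
E
python3 - <<'E'
from h import *
t=snap('top');s=snap('scene')
c=lambda u,v,z:crop_pt(t,u,v,z,10/3,(212,150)).round(1)[:2]
d=lambda u,v,z:crop_pt(s,u,v,z,3,(205,180)).round(1)[:2]
print('rack');[print(c(u,v,128)) for u,v in((150,268),(748,262),(751,455),(150,462),(230,400),(376,397),(522,393),(668,391))]
print([d(u,v,128) for u,v in ((520,101),(100,362),(10,248),(425,0))])
print('tray');[print(c(u,v,43)) for u,v in((40,42),(632,92),(630,170),(36,126))]
print([d(u,v,43) for u,v in((738,250),(290,518),(248,454),(690,195))])
print('row top');[print(n,c(u,v,z),d(a,b,z)) for n,u,v,z,a,b in(('bar',106,65,111,674,212),('sq',226,73,109,587,254),('tall',325,74,129,513,285),('stop',441,93,109,420,353),('round',551,98,109,335,397))]
print('hung');[print(n,c(u,v,z),d(a,b,z)) for n,u,v,z,a,b in(('sq',374,309,158,347,138),('bar',522,303,160,245,206),('tall',675,303,178,130,253))]
E
```

```text
rack
[533.  110.7]
[ 530.7 -261.8]
[ 411.  -259.2]
[412.6 111.1]
[450.   61.5]
[450.4 -28.9]
[ 451.4 -119.2]
[ 451.2 -209.4]
[array([537.2, 109.3]), array([ 532.6, -254.9]), array([ 420. , -258.6]), array([418.4, 113.8])]
tray
[699.2 196.4]
[ 657.9 -205.3]
[ 604.4 -202.3]
[641.2 199. ]
[array([702.6, 198.3]), array([ 669.1, -200.6]), array([ 613.6, -196.8]), array([644.5, 204.1])]
row top
bar [666.4 140.8] [671.1 143. ]
sq [660.3  64.1] [658.8  69.9]
tall [654.   0.] [653.5   2.5]
stop [645.  -73.5] [648.4 -73.9]
round [ 640.6 -143.8] [ 639.7 -139.9]
hung
sq [502.3 -28.6] [503.1 -26.9]
bar [ 504.3 -118. ] [ 507.4 -117.8]
tall [ 501.1 -207.2] [ 501.9 -204.8]
```

Request:
move_arm(motion="4 -5.4 0.5 0 0 -7;8 -10.8 1 0 0 -14;12 -16.2 1.5 0 0 -21;16 -21.6 2 0 0 -28;20 -27 2.5 0 0 -35;23 -30.5 3 0 0 -42;26 -34 3 0 0 -49;29 -37.5 3 0 0 -56;32 -41 3 0 0 -63;35 -44 3 0 0 -70", fingers=6)

```text
time: 1.08
tool_pos: [511.4, 212.1, 222.8]
tcp_rot: [-90.0, 0.0, -95.6]
ft_force: [0.3, 1.2, 0.6]
finger_gap: 59.8
```

Request:
move_arm(motion="2 -3.5 0 0 0 0;3 -7 0 0 0 0;3 -10 0 0 0 0;3 -10 0 0 0 0;3 -10 0 0 0 0")

```text
time: 1.5
tool_pos: [540.6, 112.6, 222.3]
tcp_rot: [-90.0, 0.0, -95.4]
ft_force: [-0.3, 0.6, 0.6]
finger_gap: 60.2
```

```bash
python3 - <<'E'
from h import *
snap('wrist','w1.png');q=readout.sense();print(q['time'],q['tool_pos'],q['tcp_rot'],q['joint_pos'],q['ft_force'])
E
```

```text
1.55 [540.43904973 113.85238067 222.3544161 ] [-9.00128616e+01  2.85271961e-02 -9.53453633e+01] [ 6.55500060e+00 -4.72753855e-01  9.08386806e+01  3.05668728e-02
  8.96407758e+01  1.19001673e+01] [-0.5049202   0.57886223  1.11181578]
```

View pics/w1.png

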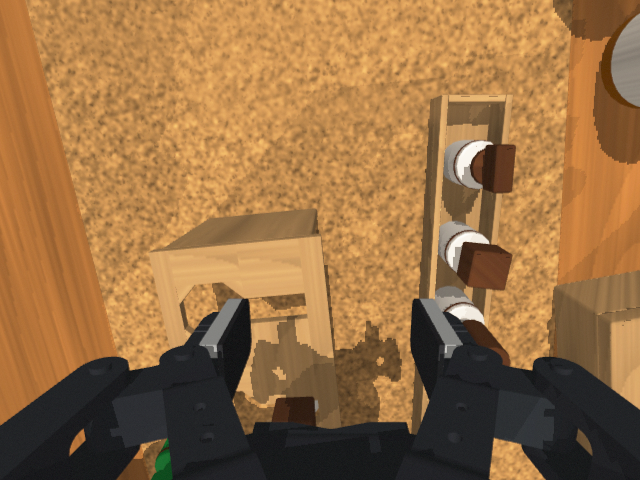

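Wrist view: row bar (500,168), square (485,265) and tall (480,340) lids are visible. The rack's end with the empty slot is at left.

Request:
move_arm(motion="1.5 -3.5 0 0 0 0;3 -7 0 0 0 0;4.5 -10.5 0 0 0 0;6 -14 0 0 0 0;7.5 -17.5 0 0 0 0;9 -21 0 0 0 0;10 -24 0 0 0 0;10 -25.6 0 0 0 0;10 -25.6 0 0 0 0;10 -25.6 0 0 0 0")

```text
time: 2.38
tool_pos: [640.5, -141.0, 222.0]
tcp_rot: [-90.0, 0.0, -95.3]
ft_force: [-0.8, 1.6, 0.3]
finger_gap: 59.9
```

```bash
python3 - <<'E'
from h import *
snap('wrist','w2.png');q=readout.sense();print(q['time'],q['tool_pos'],q['tcp_rot'],q['joint_pos'],q['ft_force'])
E
```

```text
2.4333 [ 640.50430955 -140.19438602  222.27092709] [-9.00218939e+01  5.28892971e-02 -9.51936229e+01] [-1.68539229e+01  1.56293364e+01  7.33344151e+01  4.73810997e-02
  9.10683797e+01 -1.16594400e+01] [ 0.58945326 -0.63984436  0.18648204]
```

View pics/w2.png

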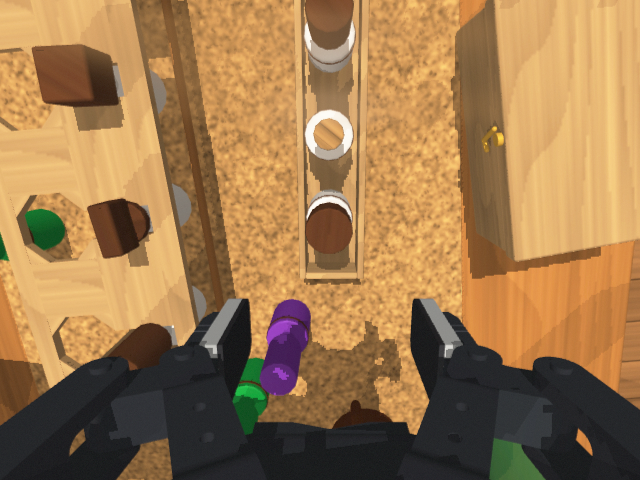

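```bash
python3 - <<'E'
from h import *
w=snap('wrist');t=snap('top');s=snap('scene')
for n,u,v,z in(('round',329,231,109),('stop',329,135,109),('trayL',303,278,43),('trayR',363,280,43),('trayL2',310,100,43),('trayR2',365,100,43),('purpletop',282,378,123),('wide3',45,228,128)): print(n,ray(w,u,v,z).round(1))
c=lambda u,v,z:crop_pt(t,u,v,z,10/3,(212,150)).round(1)[:2]
print('purple',c(730,172,123),c(700,205,5),crop_pt(s,153,425,123,3,(205,180)))
E
```

```text
round [ 638.9 -139.6  109. ]
stop [645.2 -71.5 109. ]
trayL [ 608.8 -197.3   43. ]
trayR [ 664.7 -204.4   43. ]
trayL2 [631.8 -41.4  43. ]
trayR2 [677.6 -45.6  43. ]
purpletop [ 591.9 -250.2  123. ]
wide3 [ 444.3 -115.3  128. ]
purple [ 588.4 -253.7] [ 585.4 -255.7] [ 589.53613297 -250.51825022  123.        ]
```

Wrist view shows round (329,231), stopper (329,134) and tall (330,15) in the row; numbers agree within ~3 mm. Grip the round jar and draw it to the −y end.

Request:
move_arm(motion="0 0 -3 0 0 0;-0.1 0 -6 0 0 0;-0.1 -0.1 -9 0 0 0;-0.1 -0.1 -11 0 0 0;-0.1 -0.1 -12.5 0 0 0;-0.1 -0.1 -13.5 0 0 0;-0.1 -0.1 -14.2 0 0 0;-0.1 -0.1 -14.6 0 0 0;-0.1 -0.1 -14.6 0 0 0")

```text
time: 3.33
tool_pos: [639.5, -142.5, 76.3]
tcp_rot: [-90.0, 0.0, -95.2]
ft_force: [0.0, 0.6, 0.4]
finger_gap: 60.4
```

Request:
move_arm(motion="0 0 0 0 0 0;0 0 0 0 0 0;0 0 0 0 0 0;0 0 0 0 0 0;0 0 0 0 0 0;0 0 0 0 0 0", fingers=2.5, squeeze=30)

```text
time: 3.83
tool_pos: [639.6, -143.1, 76.7]
tcp_rot: [-90.0, -0.0, -95.3]
ft_force: [0.5, -0.8, -0.5]
finger_gap: 25.0
```

Gap is 25 mm, less than the 36 mm lid, so look.

```bash
python3 - <<'E'
from h import *
w=snap('wrist')['image'];s=snap('scene')['image'][180:400,200:470]
a=cv2.resize(w,(533,400));b=cv2.resize(s,(266,217));o=np.zeros((400,799,3),np.uint8);o[:,:533]=a;o[:217,533:]=b;cv2.imwrite('pics/w3.png',o)
E
```

```text
(no output)
```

View pics/w3.png

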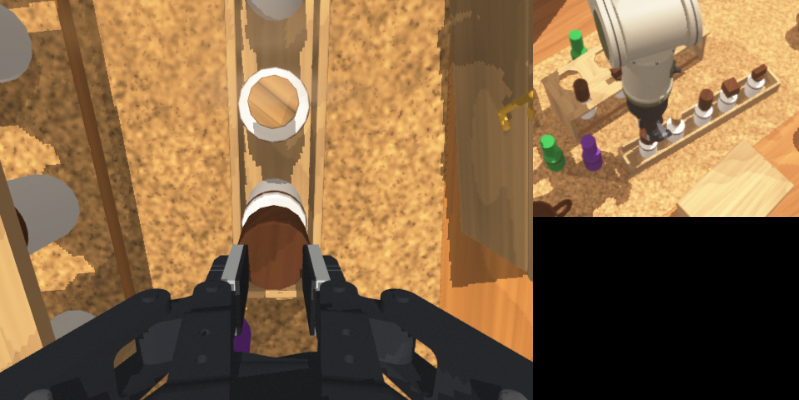

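```bash
python3 - <<'E'
from h import *
w=snap('wrist');q=readout.sense();print(q['tool_pos'],q['finger_gap'])
print(ray(w,329,292,109),ray(w,329,260,109),ray(w,329,330,109))
p=q['tool_pos']
for dz in(0,19,38):print(proj(w,p+[0,0,dz]),proj(w,p+[12.5,0,dz]))
print('bodyring front/stop',ray(w,329,125,109))
E
```

```text
[ 639.47389411 -143.01157778   76.44383967] 24.62772042580815
[ 639.31973121 -133.32775904  109.        ] [ 640.51649844 -120.56253551  109.        ] [ 637.82726109 -149.24707415  109.        ]
(np.float64(331.494191120084), np.float64(285.5449960714891)) (np.float64(358.13615309474125), np.float64(283.2202799365452))
(np.float64(331.61249315347646), np.float64(301.47528155336585)) (np.float64(361.1442912517725), np.float64(298.92699110875105))
(np.float64(331.75952180398536), np.float64(321.2738286236138)) (np.float64(364.88434793698787), np.float64(318.45534620941476))
bodyring front/stop [645.03840917 -72.32993043 109.        ]
```

```bash
python3 - <<'E'
from h import *
w=snap('wrist')['image'][200:430,220:440];s=snap('scene')['image'][285:365,295:385];t=snap('top')['image'][160:210,340:410]
o=np.zeros((600,800,3),np.uint8)
o[:418,:400]=cv2.resize(w,(400,418));o[:356,400:]=cv2.resize(s,(400,356));o[360:600,420:756]=cv2.resize(t,(336,240));cv2.imwrite('pics/w4.png',o)
E
```

```text
(no output)
```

View pics/w4.png

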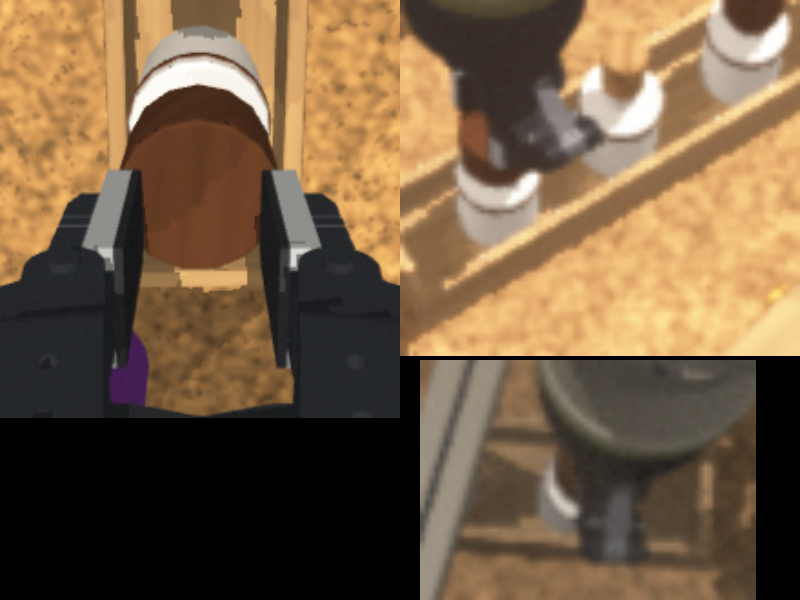

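Request:
move_arm(motion="0 0 0 0 0 0;0 0 0 0 0 0;0 0 0 0 0 0", fingers=2)

```text
time: 4.38
tool_pos: [639.5, -143.0, 76.4]
tcp_rot: [-90.0, 0.0, -95.3]
ft_force: [-0.5, 0.3, -0.3]
finger_gap: 19.7
```

```bash
python3 - <<'E'
from h import *
print(readout.sense()['finger_gap'])
snap('wrist','w5.png')
E
```

```text
19.73757405005085
```

View pics/w5.png

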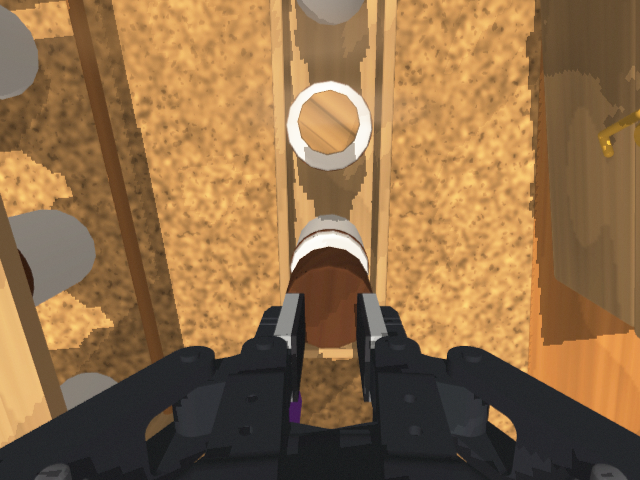

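The pads occlude the lid's edges and kept closing while the jar stayed put, so they seem to sit above the lid. I'll check where the TCP projects.

```bash
python3 - <<'E'
from h import *
w=snap('wrist');s=snap('scene');t=snap('top');p=readout.sense()['tool_pos']
u=np.array([.09,.996,0]);j=np.array([.996,-.09,0])
for dz in(0,20,33,45):
  a=proj(w,p+11*u+10*j+[0,0,dz]);b=proj(w,p+11*u-10*j+[0,0,dz]);c=proj(s,p+[0,0,dz]);d=proj(t,p+[0,0,dz])
  print(dz,np.round(a),np.round(b),'w4 scene',((c[0]-295)*4.444+400).round(),((c[1]-285)*4.45).round(),'w4 top',((d[0]-340)*4.8+420).round(),((d[1]-160)*4.8+360).round())
c=[proj(s,np.array([640,-141,z])) for z in(63,79,109)];print([(((a-295)*4.444+400).round(),((b-285)*4.45).round()) for a,b in c])
E
```

```text
0 [353. 263.] [310. 263.] w4 scene 491.0 155.0 w4 top 591.0 471.0
20 [356. 278.] [307. 278.] w4 scene 491.0 137.0 w4 top 595.0 461.0
33 [358. 289.] [306. 289.] w4 scene 491.0 125.0 w4 top 597.0 455.0
45 [360. 301.] [303. 302.] w4 scene 490.0 113.0 w4 top 600.0 450.0
[(np.float64(495.0), np.float64(165.0)), (np.float64(495.0), np.float64(151.0)), (np.float64(495.0), np.float64(123.0))]
```

The images put the finger ends about 33 mm above the reported TCP, just over the lid. I'll go lower in steps, watching force and gap.

Request:
move_arm(motion="0 0 0 0 0 0;0 0 0 0 0 0;0 0 0 0 0 0;0 0 -0.5 0 0 0;0 0 -1 0 0 0;0 0 -1.5 0 0 0;0 0 -2 0 0 0;0 0 -2 0 0 0", fingers=6)

```text
time: 5.25
tool_pos: [638.3, -142.6, 54.3]
tcp_rot: [-90.2, 0.0, -95.3]
ft_force: [-0.4, -0.6, 0.4]
finger_gap: 59.9
```

Request:
move_arm(motion="0 0 0 0 0 0;0 0 0 0 0 0;0 0 0 0 0 0;0 0 0 0 0 0;0 0 0 0 0 0", fingers=3, squeeze=30)

```text
time: 5.67
tool_pos: [639.6, -143.0, 56.6]
tcp_rot: [-90.0, -0.0, -95.3]
ft_force: [-0.1, 0.6, -0.8]
finger_gap: 34.7
```

Gap stopped at 35 mm on the lid, which confirms the offset. Take a deeper grip and drag 28 mm toward −y.

Request:
move_arm(motion="0 0 0 0 0 0;0 0 0 0 0 0;0 0 -0.5 0 0 0;0 0 -1 0 0 0;0 0 -1 0 0 0", fingers=5.5)

```text
time: 6.08
tool_pos: [638.5, -142.7, 44.7]
tcp_rot: [-90.1, 0.0, -95.3]
ft_force: [-0.7, -0.6, -0.8]
finger_gap: 54.8
```

Request:
move_arm(motion="0 0 0 0 0 0;0 0 0 0 0 0;0 0 0 0 0 0;0 0 0 0 0 0;0 0 0 0 0 0", fingers=2.5, squeeze=50)

```text
time: 6.5
tool_pos: [639.4, -142.9, 46.4]
tcp_rot: [-90.0, 0.0, -95.3]
ft_force: [-0.4, 0.0, -1.4]
finger_gap: 34.9
```

Request:
move_arm(motion="0 -0.3 0 0 0 0;-0.1 -0.7 0 0 0 0;-0.1 -1.1 0 0 0 0;-0.1 -1.5 0 0 0 0;-0.2 -1.9 0 0 0 0;-0.2 -2.3 0 0 0 0;-0.3 -2.6 0 0 0 0;-0.3 -2.8 0 0 0 0;-0.3 -2.8 0 0 0 0")

```text
time: 7.25
tool_pos: [636.4, -171.6, 46.4]
tcp_rot: [-90.0, -0.0, -95.3]
ft_force: [-0.2, 0.2, -1.3]
finger_gap: 34.6
```

Request:
move_arm(motion="0 0 0 0 0 0;0 0 0 0 0 0;0 0 0 0 0 0;0 0 0.5 0 0 0;0 0 2 0 0 0;0 0 5 0 0 0;0 0 8 0 0 0;0 0 10 0 0 0;0 0 10 0 0 0", fingers=6)

```text
time: 8.0
tool_pos: [640.3, -172.2, 155.2]
tcp_rot: [-89.4, -0.2, -95.2]
ft_force: [0.4, 0.1, 1.1]
finger_gap: 59.9
```

```bash
cat >> h.py <<'E'
def white(s,z=63):
    """top view: shoulder ellipses of row jars -> approx"""
    return None
def wsave(n,y0=0):
    w=snap('wrist',n);q=readout.sense();print(q['time'],q['tool_pos'].round(1),q['tcp_rot'].round(1),q['finger_gap']);return w
E
python3 -c "
from h import *
wsave('w6.png')"
```

```text
8.05 [ 639.2 -171.8  152.3] [-89.5  -0.1 -95.3] 60.038299089424086
```

View pics/w6.png

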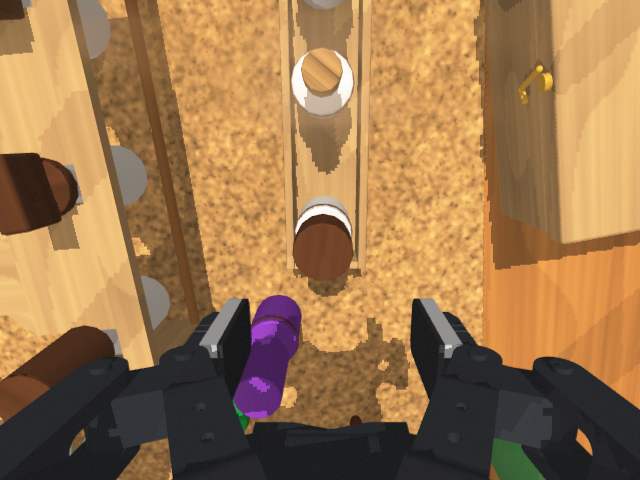

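Round jar stands at the −y end (323,250) and the stopper is at (323,72). Next, the stopper jar, drawn 51 mm toward −y.

Request:
move_arm(motion="0.3 3 0 0 0 0;0.6 6.5 0 0 0 0;0.9 9.8 0 0 0 0;0.9 9.9 -2 0 0 0;0.9 9.9 -5 0 0 0;0.9 9.9 -7 0 0 0;0.9 9.9 -8.5 0 0 0;0.9 9.9 -9.5 0 0 0;0.9 9.9 -10 0 0 0;0.9 9.9 -10 0 0 0", fingers=5)

```text
time: 8.88
tool_pos: [644.4, -71.8, 45.0]
tcp_rot: [-90.1, 0.0, -95.3]
ft_force: [0.4, 0.4, 0.0]
finger_gap: 50.0
```

Request:
move_arm(motion="0 0 0 0 0 0;0 0 0 0 0 0;0 0 0 0 0 0;0 0 0 0 0 0;0 0 0 0 0 0;0 0 0 0 0 0", fingers=1.5)

```text
time: 9.38
tool_pos: [646.6, -72.2, 48.1]
tcp_rot: [-89.9, -0.0, -95.3]
ft_force: [-1.2, 0.6, 7.2]
finger_gap: 20.5
```

Request:
move_arm(motion="0 0 0 0 0 0;0 0 0 0 0 0;0 0 0.4 0 0 0;0 0 0.8 0 0 0;0 0 0.8 0 0 0", fingers=4)

```text
time: 9.8
tool_pos: [646.0, -72.1, 55.5]
tcp_rot: [-89.9, -0.0, -95.3]
ft_force: [0.5, -0.4, 0.6]
finger_gap: 40.2
```

Request:
move_arm(motion="0 0 0 0 0 0;0 0 0 0 0 0;0 0 0 0 0 0;0 0 0 0 0 0;0 0 0 0 0 0;0 0 0 0 0 0", fingers=1.5)

```text
time: 10.3
tool_pos: [645.9, -72.0, 54.9]
tcp_rot: [-90.0, -0.0, -95.3]
ft_force: [-0.8, 0.1, 5.2]
finger_gap: 20.4
```

```bash
python3 -c "
from h import *
wsave('w7.png');print(readout.sense()['ft_force'])"
```

```text
10.35 [645.9 -72.1  54.9] [-90.   -0.  -95.3] 19.572996847958112
[1.08095441 1.86784456 5.10078239]
```

View pics/w7.png

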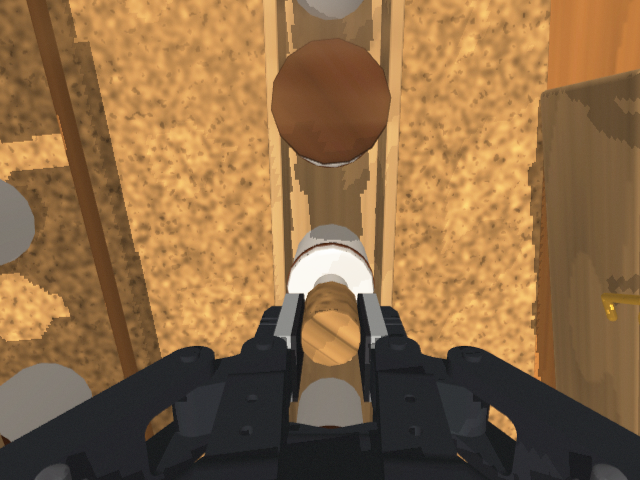

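Stopper is gripped (330,335) with the round jar behind it at (330,400); the upward force comes from the pads swinging forward as they close. Draw it toward −y.

Request:
move_arm(motion="0 -0.2 0.1 0 0 0;-0.1 -0.8 0.1 0 0 0;-0.1 -1.4 0.1 0 0 0;-0.2 -2 0.1 0 0 0;-0.3 -2.7 0.1 0 0 0;-0.3 -3.4 0.1 0 0 0;-0.4 -4.1 0.1 0 0 0;-0.5 -4.7 0.1 0 0 0;-0.5 -5.1 0.1 0 0 0;-0.5 -5.1 0.1 0 0 0")

```text
time: 11.18
tool_pos: [640.0, -124.3, 55.0]
tcp_rot: [-90.0, -0.0, -95.3]
ft_force: [0.1, -0.8, 0.8]
finger_gap: 19.8
```

Request:
move_arm(motion="0 0 0 0 0 0;0 0 0 0 0 0;0 0 0 0 0 0;0 0 0.5 0 0 0;0 0 2 0 0 0;0 0 5 0 0 0;0 0 8 0 0 0;0 0 10 0 0 0;0 0 11 0 0 0;0 0 11 0 0 0", fingers=5)

```text
time: 12.02
tool_pos: [642.4, -123.3, 169.3]
tcp_rot: [-89.7, -0.1, -95.2]
ft_force: [0.2, -0.2, -0.1]
finger_gap: 49.9
```

```bash
cat >> h.py <<'E'
def browns(s,lo,hi,z,name=''):
    """dark brown lid blobs; cast centroid at z, keep those in the xy box"""
    hsv=cv2.cvtColor(s['image'],cv2.COLOR_BGR2HSV)
    m=((hsv[...,2]<115)&(hsv[...,1]>90)&((hsv[...,0]<14)|(hsv[...,0]>170))).astype(np.uint8)
    m=cv2.morphologyEx(m,cv2.MORPH_OPEN,np.ones((2,2)))
    n,l,st,c=cv2.connectedComponentsWithStats(m)
    for i in range(1,n):
        if st[i,4]<25: continue
        p=ray(s,*c[i],z)
        if lo[0]<p[0]<hi[0] and lo[1]<p[1]<hi[1]: print(name,p[:2].round(1),'px',c[i].round(),'area',st[i,4],'wh',st[i,2:4])
E
python3 - <<'E'
from h import *
w=wsave('w8.png')
for n in('top','scene'): browns(snap(n),(600,-220),(710,220),94,n)
browns(w,(480,-220),(710,240),94,'wrist')
E
```

```text
12.0667 [ 641.3 -123.   166.7] [-89.9  -0.  -95.2] 50.03027609670386
top [666.2 144.2] px [243. 171.] area 151 wh [17 13]
top [659.   67.4] px [279. 174.] area 200 wh [16 16]
top [657.6   0.7] px [310. 174.] area 135 wh [13 14]
top [ 636.8 -173.8] px [391. 182.] area 214 wh [17 16]
scene [675.5 141.8] px [429. 256.] area 78 wh [15 12]
scene [670.   62.8] px [401. 274.] area 104 wh [18 13]
scene [659.8  -1.1] px [375. 286.] area 135 wh [15 14]
scene [ 651.7 -176.7] px [306. 330.] area 77 wh [16  8]
wrist [ 635.4 -164.4] px [326. 304.] area 1447 wh [53 62]
wrist [ 642.9 -182.3] px [339. 327.] area 61 wh [ 6 17]
wrist [ 648.5 -184.3] px [347. 329.] area 53 wh [ 7 15]
```

Request:
move_arm(motion="0.4 4 0 0 0 0;0.8 8 0 0 0 0;1.2 12 0 0 0 0;1.3 12.4 -1 0 0 0;1.3 12.4 -4 0 0 0;1.3 12.4 -7 0 0 0;1.3 12.4 -9 0 0 0;1.3 12.4 -10.2 0 0 0;1.3 12.4 -10.8 0 0 0;1.3 12.4 -10.8 0 0 0")

```text
time: 13.0
tool_pos: [651.7, 1.0, 54.7]
tcp_rot: [-90.2, -0.0, -95.3]
ft_force: [0.8, -0.4, 0.9]
finger_gap: 49.5
```

Request:
move_arm(motion="0 0 0 0 0 0;0 0 0 0 0 0;0 0 0 0 0 0;0 0 0 0 0 0;0 0 0 0 0 0;0 0 0 0 0 0", fingers=2.2)

```text
time: 13.5
tool_pos: [654.6, 0.9, 59.0]
tcp_rot: [-89.9, -0.0, -95.3]
ft_force: [-0.4, -0.6, 5.4]
finger_gap: 29.1
```

Request:
move_arm(motion="0 -0.2 0.1 0 0 0;-0.1 -0.6 0.1 0 0 0;-0.1 -1 0.1 0 0 0;-0.1 -1.4 0.1 0 0 0;-0.2 -1.8 0.1 0 0 0;-0.2 -2.3 0.1 0 0 0;-0.3 -2.8 0.1 0 0 0;-0.3 -3.2 0.1 0 0 0;-0.3 -3.3 0.1 0 0 0;-0.3 -3.3 0.1 0 0 0")

```text
time: 14.33
tool_pos: [650.8, -32.6, 59.0]
tcp_rot: [-90.0, 0.0, -95.3]
ft_force: [-0.7, 1.5, 5.2]
finger_gap: 28.7
```

Request:
move_arm(motion="0 0 0 0 0 0;0 0 0 0 0 0;0 0 0 0 0 0;0 0 0.5 0 0 0;0 0 2 0 0 0;0 0 5 0 0 0;0 0 8 0 0 0;0 0 10 0 0 0;0 0 11 0 0 0;0 0 11 0 0 0", fingers=5)

```text
time: 15.17
tool_pos: [652.3, -32.3, 172.0]
tcp_rot: [-89.7, -0.0, -95.3]
ft_force: [1.6, 0.2, 0.1]
finger_gap: 50.1
```

```bash
python3 - <<'E'
from h import *
w=wsave('w9.png')
browns(snap('top'),(600,-220),(710,220),94,'top')
browns(w,(600,-220),(710,240),94,'wrist')
E
```

```text
15.2167 [651.2 -32.1 169.4] [-89.9  -0.  -95.3] 50.22978689454214
top [666.7 144.3] px [243. 171.] area 149 wh [17 12]
top [656.9  56.7] px [284. 175.] area 52 wh [ 5 15]
top [ 636.  -174.9] px [391. 183.] area 176 wh [16 17]
wrist [650.1 -34.3] px [327. 247.] area 2065 wh [50 63]
wrist [ 637.6 -160.1] px [327. 412.] area 1395 wh [47 37]
```

Request:
move_arm(motion="0.4 4 0 0 0 0;0.8 8 0 0 0 0;1.2 12 0 0 0 0;1.6 16 0 0 0 0;1.7 17.5 -1 0 0 0;1.7 17.5 -4 0 0 0;1.7 17.5 -7 0 0 0;1.7 17.5 -9.5 0 0 0;1.7 17.5 -10.7 0 0 0;1.7 17.5 -11 0 0 0")

```text
time: 16.1
tool_pos: [663.4, 142.2, 52.2]
tcp_rot: [-90.5, -0.1, -95.3]
ft_force: [0.2, -1.0, -0.5]
finger_gap: 50.0
```

Request:
move_arm(motion="0 0 0 0 0 0;0 0 0 0 0 0;0 0 0 0 0 0;0 0 0 0 0 0;0 0 0 0 0 0;0 0 0 0 0 0", fingers=0.7)

```text
time: 16.6
tool_pos: [669.1, 143.1, 60.8]
tcp_rot: [-89.8, 0.0, -95.3]
ft_force: [-0.9, -1.2, 6.8]
finger_gap: 12.7
```

```bash
python3 - <<'E'
from h import *
w=wsave('w10.png');print(readout.sense()['ft_force'])
E
```

```text
16.65 [669.1 143.1  60.8] [-89.8   0.  -95.3] 12.865045883242475
[-1.15872395 -0.7687837   6.3430138 ]
```

Request:
move_arm(motion="0 0.2 0.1 0 0 0;0.1 0.6 0.1 0 0 0;0.1 1 0.1 0 0 0;0.1 1.4 0.1 0 0 0;0.2 1.8 0.1 0 0 0;0.2 2.2 0.1 0 0 0;0.3 2.5 0.1 0 0 0;0.3 2.7 0.1 0 0 0;0.3 2.7 0.1 0 0 0")

```text
time: 17.4
tool_pos: [671.4, 170.6, 60.9]
tcp_rot: [-89.9, 0.0, -95.2]
ft_force: [-1.9, -2.1, 7.8]
finger_gap: 12.3
```

Request:
move_arm(motion="0 0 0 0 0 0;0 0 0 0 0 0;0 0 0 0 0 0;0 0 0.5 0 0 0;0 0 2 0 0 0;0 0 5 0 0 0;-1 0 8 0 0 0;-4 0 10 0 0 0;-8 0 11 0 0 0;-12 0 12 0 0 0", fingers=5)

```text
time: 18.23
tool_pos: [550.5, 170.1, 182.5]
tcp_rot: [-89.8, 0.1, -95.3]
ft_force: [-0.6, -0.3, 0.5]
finger_gap: 50.2
```

```bash
python3 - <<'E'
from h import *
w=wsave('w11.png')
t=snap('top','t11.png')
browns(t,(600,-220),(710,220),94,'top')
browns(t,(480,-240),(530,120),144,'toprack')
browns(w,(480,-220),(710,240),94,'wrist')
# stopper: white ring in tray
E
```

```text
18.2833 [542.4 170.4 182.2] [-90.2   0.  -95.2] 49.98878458473782
top [669.1 171.6] px [231. 170.] area 138 wh [16 13]
top [659.   67.5] px [279. 174.] area 204 wh [15 17]
top [653.9 -32.3] px [325. 176.] area 163 wh [13 17]
top [ 636.4 -173.5] px [390. 183.] area 211 wh [17 17]
toprack [ 501.2 -213.7] px [415. 242.] area 182 wh [16 15]
toprack [ 501.9 -119.9] px [369. 243.] area 148 wh [17 13]
toprack [498.5 -28.8] px [324. 245.] area 181 wh [14 15]
wrist [670.1 173. ] px [507. 219.] area 2206 wh [52 56]
wrist [661.1  78.3] px [492. 347.] area 1276 wh [56 37]
wrist [660.5 -28.7] px [490. 466.] area 396 wh [21 35]
```

Row now reads bar 171, square 67, tall −32, stopper about −123, round −173. Next, the hung square jar.

Request:
move_arm(motion="-1 -4 0 0 0 2;-2 -8 0 0 0 4;-3 -12 0 0 0 5.2;-4 -16 0 0 0 5.2;-4.9 -19.8 0 0 0 5.2;-4.9 -19.8 0 0 0 5.2;-4.9 -19.8 0 0 0 5.2;-4.9 -19.8 0 0 0 5.2")

```text
time: 19.0
tool_pos: [502.1, -28.2, 180.5]
tcp_rot: [-89.9, 0.0, -90.1]
ft_force: [0.2, 0.5, 0.3]
finger_gap: 50.1
```

```bash
python3 - <<'E'
from h import *
w=wsave('w12.png')
browns(w,(460,-220),(560,240),143,'wrist')
E
```

```text
19.05 [502.1 -27.5 180.3] [-89.9   0.  -90. ] 49.925827773206905
wrist [500.9 -25.7] px [329. 258.] area 3141 wh [58 67]
wrist [490.2 -45.1] px [310. 290.] area 34 wh [16  3]
wrist [ 503.4 -114. ] px [334. 395.] area 1994 wh [46 63]
```

View pics/w12.png

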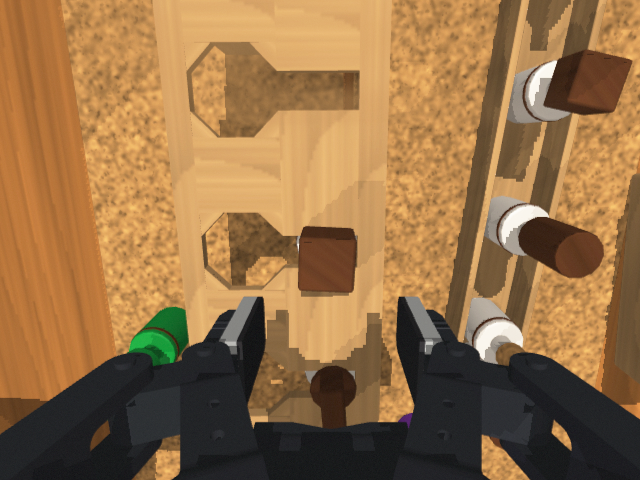

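Square lid at (328,262), its wide end at about (245,250), slot 1's wide end at (234,90).

```bash
python3 - <<'E'
from h import *
w=snap('wrist')
print('w1',ray(w,233.5,89.5,128),'sl1',ray(w,358,90,128),'w2 left',ray(w,203,250,128),'sq',ray(w,329,267,158),ray(w,299,268,158),ray(w,357,268,158),'slot2 y',ray(w,290,236,128),ray(w,290,266,128))
E
```

```text
w1 [450.0724669  64.3053121 128.       ] sl1 [516.52247859  63.95401316 128.        ] w2 left [426.27039734 -24.55944511 128.        ] sq [500.88320499 -25.52648952 158.        ] [485.26818808 -26.04296585 158.        ] [515.45658215 -26.10114131 158.        ] slot2 y [477.97368719 -16.1383921  128.        ] [477.45760823 -34.59095428 128.        ]
```

Request:
move_arm(motion="-0.1 0 -2 0 0 0;-0.1 0.1 -4 0 0 0;-0.1 0.1 -5.5 0 0 0;-0.1 0.1 -6.8 0 0 0;-0.1 0.1 -7.6 0 0 0;-0.1 0.1 -8 0 0 0;-0.1 0.1 -8 0 0 0")

```text
time: 19.68
tool_pos: [500.1, -26.1, 98.6]
tcp_rot: [-90.1, 0.0, -90.0]
ft_force: [-0.2, 0.2, 0.3]
finger_gap: 50.0
```

Request:
move_arm(motion="0 0 0 0 0 0;0 0 0 0 0 0;0 0 0 0 0 0;0 0 0 0 0 0;0 0 0 0 0 0;0 0 0 0 0 0", fingers=2, squeeze=60)

```text
time: 20.18
tool_pos: [501.4, -27.0, 100.6]
tcp_rot: [-89.9, -0.0, -90.1]
ft_force: [-0.4, 0.9, 5.9]
finger_gap: 28.7
```

Request:
move_arm(motion="0 0 0.2 0 0 0;0 0 0.4 0 0 0;0 0 0.4 0 0 0")

```text
time: 20.43
tool_pos: [500.3, -27.1, 103.5]
tcp_rot: [-90.0, -0.0, -90.1]
ft_force: [-0.5, 0.2, -1.2]
finger_gap: 28.8
```

Request:
move_arm(motion="-0.5 0 0 0 0 0;-1.2 0 0 0 0 0;-2 0 0 0 0 0;-2.8 0 0 0 0 0;-3.6 0 0 0 0 0;-4.3 0 0 0 0 0;-4.8 0 0 0 0 0;-5.05 0 0 0 0 0;-5.05 0 0 0 0 0;-5.05 0 0 0 0 0")

```text
time: 21.27
tool_pos: [450.1, -27.0, 103.6]
tcp_rot: [-90.0, -0.0, -90.1]
ft_force: [0.5, 0.5, -0.3]
finger_gap: 28.9
```

Request:
move_arm(motion="0 0 0.3 0 0 0;0 0 0.6 0 0 0;0 0 0.9 0 0 0;0 0 1.2 0 0 0;0 0 1.6 0 0 0;0 0 1.6 0 0 0")

```text
time: 21.77
tool_pos: [450.7, -27.1, 120.5]
tcp_rot: [-89.9, -0.0, -90.1]
ft_force: [-0.2, -1.0, -1.0]
finger_gap: 28.6
```

Request:
move_arm(motion="0 0 1 0 0 0;0 0 2.5 0 0 0;0 0 4.5 0 0 0;0 0 6.5 0 0 0;0 0 8.5 0 0 0;0 0 9.5 0 0 0;0 0 9.5 0 0 0")

```text
time: 22.35
tool_pos: [451.6, -27.3, 217.7]
tcp_rot: [-89.7, -0.0, -90.1]
ft_force: [0.1, 0.8, -0.2]
finger_gap: 28.7
```

Request:
move_arm(motion="2 0.5 0 0 0 -1;4.5 1 0 0 0 -2;7.5 1.8 0 0 0 -3;10.5 2.5 0 0 0 -4;13.5 3.2 0 0 0 -5;16 3.8 0 0 0 -5.2;18 4.4 0 0 0 -5.2;19.5 4.8 0 0 0 -5.2;20.5 4.9 0 0 0 -5.2;20.5 4.9 0 0 0 -5.2")

```text
time: 23.18
tool_pos: [655.5, 22.5, 211.8]
tcp_rot: [-90.2, -0.0, -95.2]
ft_force: [-0.1, -0.2, -0.8]
finger_gap: 29.3
```

```bash
python3 - <<'E'
from h import *
w=wsave('w13.png');print(readout.sense()['ft_force'])
browns(w,(600,-220),(710,240),94,'wrist')
hsv=cv2.cvtColor(w['image'],cv2.COLOR_BGR2HSV)
m=((hsv[...,1]<50)&(hsv[...,2]>150)).astype(np.uint8)
n,l,st,c=cv2.connectedComponentsWithStats(m)
for i in range(1,n):
  if st[i,4]>100: print(st[i],c[i].round())
E
```

```text
23.2333 [654.6  22.2 212.1] [-90.2  -0.  -95.2] 28.873390012336277
[-0.43443387  0.12995311 -1.95982782]
wrist [662.8  52.8] px [338. 189.] area 30 wh [14  3]
wrist [645.5 -45.6] px [327. 314.] area 6026 wh [ 91 108]
wrist [636.5 -83.8] px [320. 358.] area 42 wh [10 11]
wrist [643.  -88.9] px [329. 363.] area 27 wh [6 8]
wrist [ 660.3 -106.2] px [351. 379.] area 57 wh [19  5]
wrist [ 639.  -148.9] px [331. 425.] area 207 wh [31 10]
[307   0  53  46 692] [333.  29.]
[318 138  29   8 137] [332. 141.]
[ 293  225   74   37 1117] [329. 239.]
[ 286  246   88   48 1705] [329. 263.]
```

View pics/w13.png

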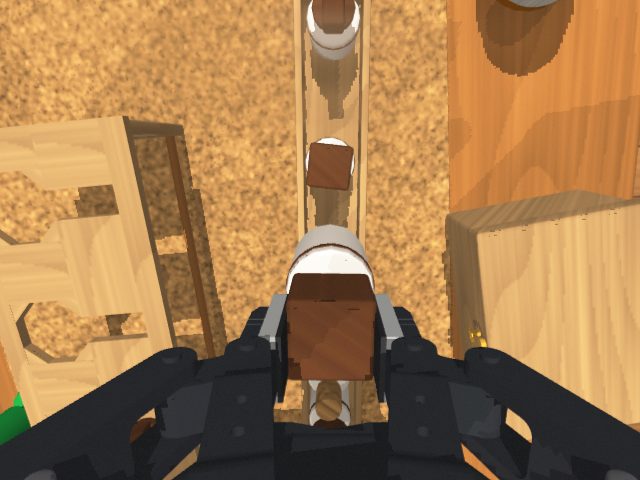

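Held square jar is at (330,330), the row square at (331,166), and the stopper behind at (330,405).

```bash
python3 - <<'E'
from h import *
w=snap('wrist')
print('sq',ray(w,331,166,109),'stop',ray(w,330,402,109),'bar ring',ray(w,333,30,63),'tallproj',proj(w,np.array([651,-32,129])),'held ring front edge',ray(w,329,246,166+54))
s=snap('scene','s13.png')
hsv=cv2.cvtColor(s['image'],cv2.COLOR_BGR2HSV)
browns(s,(600,-220),(710,220),94,'scene')
E
```

```text
sq [658.6043865   70.26461612 109.        ] stop [ 640.6675204  -115.83142081  109.        ] bar ring [668.68435711 164.64664638  63.        ] tallproj (np.float64(333.5107168157457), np.float64(316.33266964558794)) held ring front edge [655.45925383  43.52325946 220.        ]
scene [678.9 167.3] px [439. 251.] area 84 wh [14 12]
scene [670.2  62.3] px [401. 274.] area 97 wh [18 12]
scene [651.6 -24.9] px [364. 289.] area 253 wh [15 22]
scene [ 640.5 -168.3] px [306. 324.] area 295 wh [18 20]
```

Request:
move_arm(motion="0 0.1 -2 0 0 0;0.1 0.2 -4.5 0 0 0;0.1 0.2 -7 0 0 0;0.1 0.2 -9 0 0 0;0.1 0.2 -10.5 0 0 0;0.1 0.2 -12 0 0 0;0.1 0.2 -13.3 0 0 0;0.1 0.2 -14.3 0 0 0;0.1 0.2 -15 0 0 0;0.1 0.2 -15.2 0 0 0")

```text
time: 24.17
tool_pos: [655.0, 24.0, 61.1]
tcp_rot: [-90.1, -0.0, -95.3]
ft_force: [0.5, 0.2, -1.7]
finger_gap: 29.3
```

Request:
move_arm(motion="0 0 -0.2 0 0 0;0 0 -0.4 0 0 0;0 0 -0.5 0 0 0;0 0 -0.5 0 0 0;0 0 -0.5 0 0 0")

```text
time: 24.58
tool_pos: [656.3, 24.0, 58.0]
tcp_rot: [-90.0, 0.0, -95.3]
ft_force: [0.3, 0.5, -0.9]
finger_gap: 28.9
```

Request:
move_arm(motion="0 0 -0.15 0 0 0;0 0 -0.3 0 0 0;0 0 -0.45 0 0 0;0 0 -0.5 0 0 0;0 0 -0.5 0 0 0;0 0 -0.5 0 0 0")

```text
time: 25.08
tool_pos: [655.9, 24.0, 52.3]
tcp_rot: [-90.0, -0.0, -95.3]
ft_force: [-0.3, -0.2, -1.5]
finger_gap: 29.3
```

Request:
move_arm(motion="0 0 -0.1 0 0 0;0 0 -0.15 0 0 0;0 0 -0.15 0 0 0")

```text
time: 25.33
tool_pos: [656.3, 24.0, 51.8]
tcp_rot: [-90.0, 0.0, -95.3]
ft_force: [-2.5, 1.0, 4.2]
finger_gap: 28.9
```

Floor contact. Release, rise and move to the hung bar jar.

Request:
move_arm(motion="0 0 0 0 0 0;0 0 0 0 0 0;0 0 0 0 0 0;0 0 0.5 0 0 0;0 0 2 0 0 0;0 0 5 0 0 0;0 0 8 0 0 0;0 0 11 0 0 0;0 0 13 0 0 0;0 0 13 0 0 0", fingers=5)

```text
time: 26.17
tool_pos: [659.3, 23.9, 188.3]
tcp_rot: [-89.4, 0.0, -95.3]
ft_force: [1.4, -0.6, 0.7]
finger_gap: 50.2
```

Request:
move_arm(motion="-2.5 -2.5 0 0 0 1;-5 -5 0 0 0 2;-7.5 -7.5 0 0 0 3;-10 -9.5 0 0 0 4;-12.5 -12 0 0 0 5;-15.2 -14.2 0 0 0 5.2;-15.2 -14.2 0 0 0 5.2;-15.2 -14.2 0 0 0 5.2")

```text
time: 26.83
tool_pos: [502.9, -119.0, 180.8]
tcp_rot: [-90.0, -0.0, -90.2]
ft_force: [0.9, 0.4, -0.3]
finger_gap: 50.0
```

```bash
python3 - <<'E'
from h import *
w=wsave('w14.png')
browns(w,(460,-220),(560,0),144,'wrist')
t=snap('top','t14.png');browns(t,(600,-220),(710,220),94,'top')
browns(snap('scene'),(600,-220),(710,220),94,'scene')
E
```

```text
26.8833 [ 503.8 -118.3  181. ] [-90.    0.  -90.1] 49.87884536205498
wrist [ 503.7 -117.3] px [333. 259.] area 2451 wh [50 71]
wrist [ 501.1 -207.4] px [329. 400.] area 2577 wh [52 64]
top [669.6 172. ] px [231. 170.] area 142 wh [16 12]
top [659.   67.6] px [279. 174.] area 201 wh [17 16]
top [655.5  23. ] px [299. 175.] area 204 wh [16 16]
top [654.8 -32.3] px [325. 175.] area 158 wh [13 17]
scene [678.9 167.3] px [439. 251.] area 84 wh [14 12]
scene [668.7  62.2] px [400. 273.] area 109 wh [18 14]
scene [667.1  17.7] px [384. 284.] area 104 wh [18 13]
scene [658.7 -33.2] px [363. 294.] area 130 wh [14 13]
scene [ 651.7 -176.7] px [306. 330.] area 77 wh [16  8]
```

Request:
move_arm(motion="0 0 -2 0 0 0;0 0 -4 0 0 0;0 0 -5.5 0 0 0;0 0 -6.5 0 0 0;0 0 -7.1 0 0 0;0 0 -7.3 0 0 0;0 0 -7.3 0 0 0")

```text
time: 27.57
tool_pos: [504.2, -117.7, 107.8]
tcp_rot: [-90.0, 0.0, -90.0]
ft_force: [0.4, -0.6, 0.1]
finger_gap: 50.3
```

Request:
move_arm(motion="0 0 0 0 0 0;0 0 0 0 0 0;0 0 0 0 0 0;0 0 0 0 0 0;0 0 0 0 0 0;0 0 0 0 0 0;0 0 0 0 0 0", fingers=0.5)

```text
time: 28.15
tool_pos: [504.7, -118.3, 109.0]
tcp_rot: [-89.9, -0.0, -90.1]
ft_force: [-1.3, 0.6, 5.0]
finger_gap: 12.8
```

Request:
move_arm(motion="0 0 0.2 0 0 0;0 0 0.4 0 0 0;0 0 0.4 0 0 0")

```text
time: 28.4
tool_pos: [503.9, -118.0, 112.0]
tcp_rot: [-90.0, 0.0, -90.1]
ft_force: [-0.5, -0.6, -2.0]
finger_gap: 12.4
```

Request:
move_arm(motion="-0.5 0 0 0 0 0;-1.2 0 0 0 0 0;-2 0 0 0 0 0;-2.8 0 0 0 0 0;-3.6 0 0 0 0 0;-4.4 0 0 0 0 0;-5 0 0 0 0 0;-5.35 0 0 0 0 0;-5.35 0 0 0 0 0;-5.35 0 0 0 0 0")

```text
time: 29.23
tool_pos: [450.6, -118.1, 112.1]
tcp_rot: [-90.0, -0.0, -90.1]
ft_force: [-0.4, -0.4, -1.0]
finger_gap: 12.6
```

Request:
move_arm(motion="0 0 0.3 0 0 0;0 0 0.6 0 0 0;0 0 0.9 0 0 0;0 0 1.2 0 0 0;0 0 1.6 0 0 0;0 0 1.6 0 0 0")

```text
time: 29.73
tool_pos: [451.1, -118.2, 129.0]
tcp_rot: [-89.9, -0.0, -90.0]
ft_force: [0.1, -0.4, -0.6]
finger_gap: 12.6
```

Request:
move_arm(motion="0 0 1 0 0 0;0 0 2.5 0 0 0;0 0 4.5 0 0 0;0 0 6.5 0 0 0;0 0 8.5 0 0 0;0 0 10 0 0 0;0 0 10 0 0 0")

```text
time: 30.32
tool_pos: [452.3, -118.7, 232.5]
tcp_rot: [-89.7, -0.1, -90.1]
ft_force: [0.4, -0.4, -0.2]
finger_gap: 12.5
```

Request:
move_arm(motion="1 1.2 0 0 0 -1;2.8 3.3 0 0 0 -2;5.2 6 0 0 0 -3;8 9 0 0 0 -4;11 12.5 0 0 0 -5;14 16 0 0 0 -5.2;17 19 0 0 0 -5.2;19.5 22 0 0 0 -5.2;21 23.8 0 0 0 -5.2;21.5 24.4 0 0 0 -5.2")

```text
time: 31.15
tool_pos: [666.5, 130.3, 225.2]
tcp_rot: [-90.1, 0.1, -95.1]
ft_force: [0.3, -0.2, -2.5]
finger_gap: 12.1
```

Request:
move_arm(motion="0 0 0 0 0 0;0 0 0 0 0 0;0 0 0 0 0 0")

```text
time: 31.4
tool_pos: [664.8, 124.9, 227.5]
tcp_rot: [-90.1, -0.0, -95.3]
ft_force: [0.4, 0.2, -0.8]
finger_gap: 12.5
```

```bash
python3 - <<'E'
from h import *
w=wsave('w15.png');print(readout.sense()['ft_force'])
browns(w,(600,-220),(710,240),94,'wrist')
hsv=cv2.cvtColor(w['image'],cv2.COLOR_BGR2HSV)
t=snap('top');browns(t,(600,-220),(710,220),94,'top')
browns(snap('scene'),(600,-220),(720,220),94,'scene')
E
```

```text
31.45 [664.9 124.7 227.9] [-90.   -0.  -95.3] 12.492294112532617
[-0.57951536 -0.57309073 -1.02763369]
wrist [670.2 168.2] px [333. 169.] area 837 wh [37 42]
wrist [655.8  24.4] px [332. 341.] area 5900 wh [ 66 162]
top [658.5  66.9] px [279. 174.] area 171 wh [15 16]
top [655.3  22.7] px [300. 175.] area 168 wh [15 16]
top [653.7 -34.2] px [326. 176.] area 121 wh [13 16]
top [ 636.4 -174.5] px [391. 183.] area 176 wh [17 17]
scene [679.  167.3] px [439. 252.] area 86 wh [14 12]
scene [663.6  70.6] px [401. 270.] area 251 wh [18 20]
scene [660.7  25.2] px [385. 280.] area 243 wh [18 20]
scene [651.6 -24.7] px [364. 289.] area 256 wh [15 22]
scene [ 639.6 -168.1] px [305. 323.] area 310 wh [18 21]
```

View pics/w15.png

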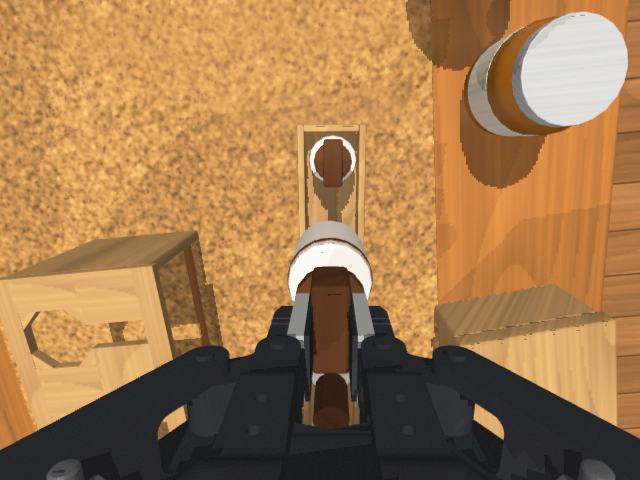

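Held bar (331,320) and row bar (333,163) are aligned with clear floor between them. Lower it.

Request:
move_arm(motion="0 0 -2 0 0 0;0.1 0.1 -4.5 0 0 0;0.1 0.1 -7 0 0 0;0.1 0.1 -9.5 0 0 0;0.1 0.1 -11.5 0 0 0;0.1 0.1 -13.2 0 0 0;0.1 0.1 -14.6 0 0 0;0.1 0.1 -15.6 0 0 0;0.1 0.1 -16.2 0 0 0;0.1 0.1 -16.2 0 0 0")

```text
time: 32.38
tool_pos: [665.7, 126.7, 64.8]
tcp_rot: [-90.1, -0.0, -95.3]
ft_force: [-0.3, -0.2, -1.9]
finger_gap: 12.1
```

Request:
move_arm(motion="0 0 0 0 0 0;0 0 -0.15 0 0 0;0 0 -0.3 0 0 0;0 0 -0.4 0 0 0;0 0 -0.4 0 0 0")

```text
time: 32.8
tool_pos: [666.6, 127.1, 62.1]
tcp_rot: [-90.0, 0.0, -95.3]
ft_force: [0.3, -0.8, -1.4]
finger_gap: 12.2
```

Request:
move_arm(motion="0 0 -0.1 0 0 0;0 0 -0.2 0 0 0;0 0 -0.2 0 0 0;0 0 -0.2 0 0 0")

```text
time: 33.13
tool_pos: [666.7, 127.1, 60.2]
tcp_rot: [-90.0, 0.0, -95.3]
ft_force: [-0.6, -0.0, 1.2]
finger_gap: 12.4
```

Request:
move_arm(motion="0 0 -0.1 0 0 0;0 0 -0.1 0 0 0;0 0 -0.1 0 0 0")

```text
time: 33.38
tool_pos: [667.0, 127.2, 60.2]
tcp_rot: [-89.9, 0.0, -95.3]
ft_force: [-2.2, -0.1, 6.1]
finger_gap: 12.8
```

Request:
move_arm(motion="0 0 0 0 0 0;0 0 0 0 0 0;0 0 0 0 0 0;0 0 0.5 0 0 0;0 0 2 0 0 0;0 0 5 0 0 0;0 0 8 0 0 0;0 0 11 0 0 0;0 0 14 0 0 0;0 0 14 0 0 0", fingers=5)

```text
time: 34.22
tool_pos: [670.4, 127.5, 209.7]
tcp_rot: [-89.3, 0.2, -95.3]
ft_force: [0.3, 0.3, 0.6]
finger_gap: 49.9
```

Request:
move_arm(motion="-1.7 -3.4 0 0 0 1;-3.4 -6.8 0 0 0 2;-5.1 -10.2 0 0 0 3;-6.8 -13.6 0 0 0 4;-8.5 -17 0 0 0 5;-10.2 -20.4 0 0 0 5.2;-11.9 -23.8 0 0 0 5.2;-13.6 -27.2 0 0 0 5.2;-15.2 -30.6 0 0 0 5.2;-16.5 -33.4 0 0 0 5.2")

```text
time: 35.05
tool_pos: [500.4, -209.3, 200.5]
tcp_rot: [-89.9, -0.1, -90.1]
ft_force: [0.5, -0.5, -0.6]
finger_gap: 49.8
```

Request:
move_arm(motion="0 0 0 0 0 0;0 0 0 0 0 0;0 0 0 0 0 0")

```text
time: 35.3
tool_pos: [501.8, -206.9, 199.9]
tcp_rot: [-89.9, -0.0, -90.1]
ft_force: [0.7, -0.6, 0.3]
finger_gap: 50.3
```

```bash
python3 - <<'E'
from h import *
w=wsave('w16.png')
browns(w,(460,-260),(560,0),153,'wrist')
t=snap('top','t16.png');browns(t,(600,-220),(710,220),94,'top')
browns(snap('scene','s16.png'),(600,-220),(720,220),94,'scene')
E
```

```text
35.35 [ 502.  -206.4  199.6] [-89.9  -0.  -90. ] 50.01770132080035
wrist [ 500.8 -209.8] px [329. 262.] area 3050 wh [55 71]
top [669.4 171.5] px [231. 170.] area 141 wh [16 12]
top [665.1 126.2] px [252. 172.] area 153 wh [16 12]
top [659.   68.2] px [279. 174.] area 207 wh [16 17]
top [655.6  22.4] px [300. 175.] area 207 wh [15 16]
top [654.  -32.3] px [325. 176.] area 159 wh [13 16]
top [ 636.1 -173.7] px [391. 183.] area 216 wh [16 17]
scene [678.6 166.7] px [438. 252.] area 88 wh [15 12]
scene [674.8 123.1] px [423. 261.] area 85 wh [14 12]
scene [669.4  62.2] px [400. 273.] area 105 wh [18 13]
scene [667.1  17.9] px [384. 284.] area 105 wh [18 13]
scene [658.  -32.9] px [363. 294.] area 143 wh [14 14]
scene [ 651.6 -176.7] px [305. 330.] area 78 wh [16  8]
```

Request:
move_arm(motion="0 0 -2 0 0 0;-0.1 -0.1 -4 0 0 0;-0.1 -0.1 -6 0 0 0;-0.1 -0.1 -7.5 0 0 0;-0.1 -0.1 -8.5 0 0 0;-0.1 -0.1 -9.1 0 0 0;-0.1 -0.1 -9.2 0 0 0;-0.1 -0.1 -9.2 0 0 0")

```text
time: 36.12
tool_pos: [500.8, -207.7, 107.2]
tcp_rot: [-90.0, -0.0, -90.0]
ft_force: [0.9, 0.3, 0.1]
finger_gap: 50.0
```

Request:
move_arm(motion="0 0 0 0 0 0;0 0 0 0 0 0;0 0 0 0 0 0;0 0 0 0 0 0;0 0 0 0 0 0;0 0 0 0 0 0", fingers=2)

```text
time: 36.62
tool_pos: [501.4, -208.4, 108.4]
tcp_rot: [-89.9, -0.1, -90.1]
ft_force: [-1.4, 1.0, 6.3]
finger_gap: 28.7
```

Request:
move_arm(motion="0 0 0.2 0 0 0;0 0 0.4 0 0 0;0 0 0.4 0 0 0")

```text
time: 36.87
tool_pos: [500.5, -208.1, 111.2]
tcp_rot: [-90.0, -0.0, -90.1]
ft_force: [0.8, -0.3, -0.3]
finger_gap: 28.5
```

Request:
move_arm(motion="-0.5 0 0 0 0 0;-1.2 0 0 0 0 0;-2 0 0 0 0 0;-2.8 0 0 0 0 0;-3.6 0 0 0 0 0;-4.3 0 0 0 0 0;-4.8 0 0 0 0 0;-5 0 0 0 0 0;-5 0 0 0 0 0;-5 0 0 0 0 0")

```text
time: 37.7
tool_pos: [450.6, -208.1, 111.1]
tcp_rot: [-90.0, -0.0, -90.1]
ft_force: [-0.4, -0.0, -1.3]
finger_gap: 28.4
```

Request:
move_arm(motion="0 0 0.3 0 0 0;0 0 0.6 0 0 0;0 0 0.9 0 0 0;0 0 1.2 0 0 0;0 0 1.6 0 0 0;0 0 1.6 0 0 0")

```text
time: 38.2
tool_pos: [451.1, -208.3, 128.1]
tcp_rot: [-89.9, -0.0, -90.0]
ft_force: [0.7, -0.3, -0.2]
finger_gap: 28.7
```

Request:
move_arm(motion="0 0 1 0 0 0;0 0 2.5 0 0 0;0 0 4.5 0 0 0;0 0 6.5 0 0 0;0 0 8.5 0 0 0;0 0 10 0 0 0;0 0 10 0 0 0")

```text
time: 38.78
tool_pos: [452.2, -209.0, 231.6]
tcp_rot: [-89.7, -0.2, -90.1]
ft_force: [0.8, -0.3, -0.4]
finger_gap: 28.8
```

Request:
move_arm(motion="1 0.7 0 0 0 -1;2.6 1.8 0 0 0 -2;4.8 3.2 0 0 0 -3;7.5 5 0 0 0 -4;10.5 7 0 0 0 -5;13.5 9 0 0 0 -5.2;16.3 11 0 0 0 -5.2;18.5 12.4 0 0 0 -5.2;19.5 13.1 0 0 0 -5.2;19.5 13.1 0 0 0 -5.2")

```text
time: 39.62
tool_pos: [646.5, -74.7, 224.9]
tcp_rot: [-90.1, 0.1, -95.1]
ft_force: [0.3, 0.1, -2.6]
finger_gap: 28.2
```

Request:
move_arm(motion="0 0 0 0 0 0;0 0 0 0 0 0;0 0 0 0 0 0")

```text
time: 39.87
tool_pos: [644.6, -77.9, 226.8]
tcp_rot: [-90.0, -0.0, -95.3]
ft_force: [0.3, -0.4, -1.1]
finger_gap: 28.7
```

```bash
python3 - <<'E'
from h import *
w=wsave('w17.png');print(readout.sense()['ft_force'])
t=snap('top');browns(t,(600,-220),(710,220),94,'top')
s=snap('scene');browns(s,(600,-220),(720,220),94,'scene')
o=np.zeros((600,800,3),np.uint8);o[:300,:400]=cv2.resize(w['image'],(400,300))
o[:300,400:]=cv2.resize(s['image'][220:370,280:480],(400,300))
o[300:,:]=cv2.resize(cv2.imread('pics/t16.png')[140:290,220:420],(800,600))[:300]
cv2.imwrite('pics/w17c.png',o)
E
```

```text
39.9167 [644.8 -77.9 227. ] [-90.   -0.  -95.3] 28.422359289294953
[-0.05662971 -0.06310132 -1.0838088 ]
top [669. 172.] px [231. 170.] area 139 wh [16 13]
top [664.7 126.5] px [252. 172.] area 144 wh [16 12]
top [659.3  69.5] px [278. 174.] area 171 wh [13 15]
top [654.4 -33.1] px [325. 175.] area 164 wh [14 16]
scene [678.6 166.7] px [438. 252.] area 88 wh [15 12]
scene [674.6 122.9] px [423. 261.] area 81 wh [14 12]
scene [669.6  62.2] px [400. 274.] area 100 wh [18 13]
scene [666.9  17.6] px [384. 284.] area 101 wh [18 13]
scene [658.4 -32.9] px [363. 294.] area 130 wh [14 14]
scene [ 640.9 -168.4] px [306. 324.] area 287 wh [17 20]
```

View pics/w17c.png

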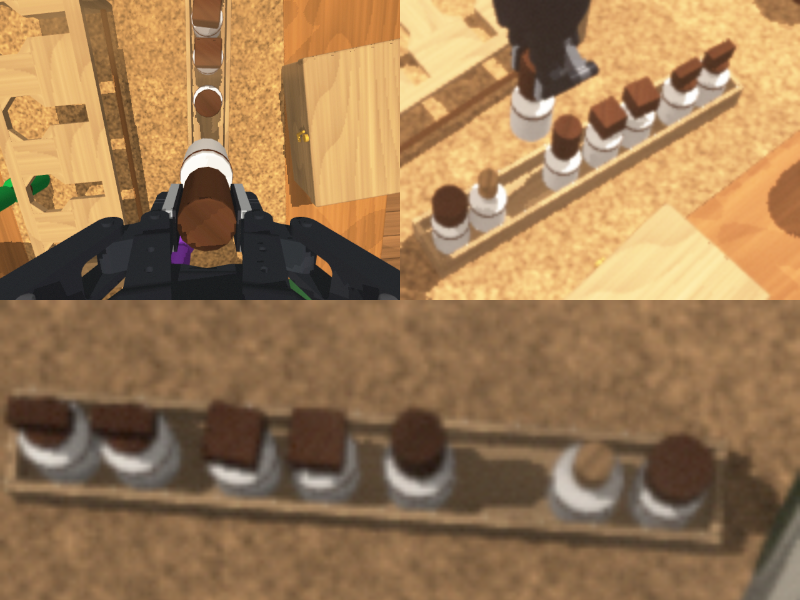

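All rows stand, with a wide gap right of the tall jar for its twin. Lower it.

Request:
move_arm(motion="0 0 -2 0 0 0;0 0 -4.5 0 0 0;0 0 -7 0 0 0;0 0 -9.5 0 0 0;0 0 -11.5 0 0 0;0 0 -13.2 0 0 0;0 0 -14.6 0 0 0;0 0 -15.6 0 0 0;0 0 -16.2 0 0 0;0 0 -16.2 0 0 0")

```text
time: 40.85
tool_pos: [644.7, -77.0, 63.7]
tcp_rot: [-90.1, 0.0, -95.3]
ft_force: [-0.1, 0.5, -1.8]
finger_gap: 28.7
```

Request:
move_arm(motion="0 0 0 0 0 0;0 0 -0.15 0 0 0;0 0 -0.3 0 0 0;0 0 -0.4 0 0 0;0 0 -0.4 0 0 0")

```text
time: 41.27
tool_pos: [645.7, -77.0, 61.2]
tcp_rot: [-90.0, -0.0, -95.3]
ft_force: [0.5, 0.1, -1.3]
finger_gap: 28.8
```

Request:
move_arm(motion="0 0 -0.1 0 0 0;0 0 -0.1 0 0 0;0 0 -0.1 0 0 0;0 0 -0.1 0 0 0")

```text
time: 41.6
tool_pos: [645.5, -77.0, 59.9]
tcp_rot: [-90.0, -0.0, -95.3]
ft_force: [0.0, -1.0, -1.0]
finger_gap: 28.6
```

Request:
move_arm(motion="0 0 -0.1 0 0 0;0 0 -0.15 0 0 0;0 0 -0.15 0 0 0;0 0 -0.15 0 0 0")

```text
time: 41.93
tool_pos: [645.8, -77.0, 59.5]
tcp_rot: [-90.0, -0.0, -95.3]
ft_force: [-2.6, -0.4, 4.7]
finger_gap: 28.2
```

Floor contact. Release, rise and retreat clear of the views.

Request:
move_arm(motion="0 0 0 0 0 0;0 0 0 0 0 0;0 0 0 0 0 0;0 0 0.5 0 0 0;0 0 2 0 0 0;0 0 5 0 0 0;0 0 8 0 0 0;0 0 11 0 0 0;0 0 14 0 0 0;0 0 16 0 0 0", fingers=5)

```text
time: 42.77
tool_pos: [646.5, -77.2, 222.7]
tcp_rot: [-89.8, -0.0, -95.3]
ft_force: [0.8, -0.5, 1.0]
finger_gap: 49.7
```

Request:
move_arm(motion="-4 0 0 0 0 0;-8 0 0 0 0 0;-12 0 0 0 0 0;-16 0 0 0 0 0;-19 0 0 0 0 0;-19 0 0 0 0 0;-19 0 0 0 0 0")

```text
time: 43.35
tool_pos: [454.8, -77.1, 219.1]
tcp_rot: [-89.9, -0.0, -95.3]
ft_force: [1.3, -0.2, 1.2]
finger_gap: 50.3
```

```bash
python3 - <<'E'
from h import *
q=readout.sense();print(q['time'],q['tool_pos'],q['finger_gap'])
t=snap('top','tF.png');s=snap('scene','sF.png')
browns(t,(600,-220),(710,220),94,'top');browns(s,(600,-220),(720,220),94,'scene')
o=np.zeros((600,800,3),np.uint8)
o[:260]=cv2.resize(t['image'][150:215,215:415],(800,260));o[260:]=cv2.resize(s['image'],(800,600))[200:540]
cv2.imwrite('pics/fin.png',o)
E
```

```text
43.35 [454.76307503 -77.06267791 219.12710701] 50.27213330970016
top [669.3 172.2] px [231. 170.] area 148 wh [17 12]
top [665.1 126.8] px [252. 172.] area 140 wh [16 12]
top [658.9  68.1] px [279. 174.] area 207 wh [16 16]
top [655.8  22.4] px [300. 175.] area 209 wh [16 16]
top [655.1 -32.7] px [325. 175.] area 166 wh [14 16]
top [648.4 -79.5] px [347. 178.] area 165 wh [13 17]
top [ 636.3 -173.6] px [391. 183.] area 219 wh [18 16]
scene [678.7 166.7] px [438. 252.] area 90 wh [15 12]
scene [674.4 123.5] px [423. 260.] area 89 wh [14 12]
scene [668.8  62.3] px [400. 273.] area 107 wh [18 14]
scene [667.   17.7] px [384. 284.] area 105 wh [18 13]
scene [658.6 -33. ] px [363. 294.] area 134 wh [14 14]
scene [653.7 -79.6] px [344. 304.] area 135 wh [14 13]
scene [ 651.6 -176.7] px [305. 330.] area 78 wh [16  8]
```

View pics/fin.png

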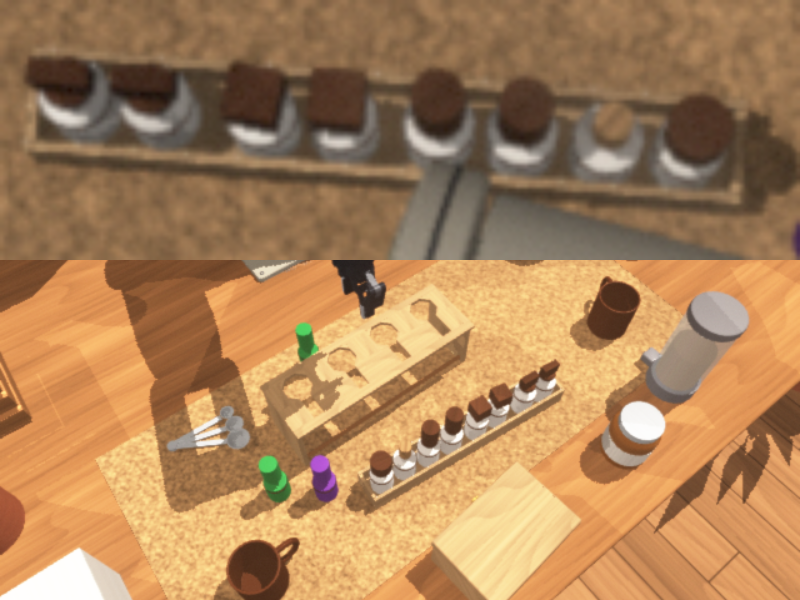

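```bash
python3 -c "
from bench import r
print(r.hand_in())"
```

```text
the job is handed in; nothing more can be done
None
```

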